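# Catch the falling lid of the measuring-tool case and ease it shut

### The job

The lid of the grey measuring-tool case leans back open. Without gripping anything, tip the lid forward past upright with a fingertip and let go so that it falls by itself, catch it on the outside of a finger while it is still at least a quarter open, and lower it on the finger until it is fully shut, gently and without a knock. Touch the lid only lightly, leave the tools in the case and on the bench where they are, and finish clear of the case.

Things in the scene. Friction and masses are not known exactly. Their poses are not given: they have to be found in the camera images.
- case: low grey steel case, 140 mm deep (x), 260 mm wide (y), 65 mm high without its lid, fixed to the bench. Origin: centre of its underside, on the bench top; x points from its front (lip side, toward the robot) to its hinge side, z up. Walls 4 mm; a black foam floor 31 mm above the bench carries a caliper and a feeler box. Its front wall is the plane x = -70 mm
- hinge (a point): middle of the lid's hinge line, which runs along the case's y axis at the top of its rear wall: 70 mm behind the case's centre, 65 mm above the bench. Does not move with the lid
- case_lid (a joint): angle of the lid, rad: 0 shut (level), 1.57 upright, 1.70 leaning back on its stop, its rest at the start. It balances at about 1.45; below that it falls shut by its weight, slowed by a hinge damper to some 0.65 x cos(angle + 0.12) rad/s (0.55 to 0.75 as its weight varies), about 3 s from 1.3 to 0.4. Left alone it lands at 0.6 rad/s, a knock; under 0.4 rad/s over the last 0.12 rad is gentle
- lip (a point): middle of the free edge, on the inner side, of the lid's lip; the frame turns with the lid (z = lid's outer side). 167 mm from the hinge; 66 mm above the bench when shut, some 230 open. Lid: grey steel tray 142 x 260 x 22 mm, 0.3 kg; the plain steel lip, 60 mm wide, 6 mm thick, stands out 25 mm from the middle of its front edge, free below when shut. 0.6 N here tips it; under 2.5 N holds it level
- caliper: steel vernier caliper, 235 mm long, 58 mm wide, 16 mm high, lying loose across the front half of the case on the foam; origin at the centre of its underside; stays there
- feeler_box: small flat red tin, 52 x 87 x 21 mm, loose on the foam in the rear half of the case; origin at the centre of its underside; stays there
- bearing: ball bearing, 52 mm across, 15 mm high, lying on the bench left of the case; bystander; origin at the centre of its underside
- piston: bare metal piston, 66 mm across, 58 mm high, standing on the bench left of the case; bystander; origin at the centre of its underside
- spanner_13: combination spanner, 192 mm long, 8 mm high, lying in front of the case; bystander; origin at the centre of its underside
- brake_pad: brake pad, 112 x 50 x 16 mm, lying to the front right of the case; bystander; origin at the centre of its underside
- screwdriver_flat: flat screwdriver, 225 mm long, 28 mm high, lying on the bench to the right of the case; bystander; origin at the centre of its underside

How it is judged:
By the outcome, as a careful person would: the job done as asked, in the order asked, and still so for the second after the job is handed in, with the robot touching nothing.
It also fails if it takes over 58 s, if anything falls off the work surface, if the arm or the gripper's body presses on something with over 40 N, if the wrist force passes 120 N, or if a joint passes its speed limit or range.

### The arm

A 6-joint arm with a two-finger parallel gripper is mounted at the origin on a cart in front of the work surface, level with it; the furniture and walls round the work are solid. World frame = base frame: x ahead of the robot, y to its left, z up, the work surface at z = 0. Lengths are in m, angles in rad, forces in N, time in s.
With the tool pointing down it reaches from about 0.35 to 0.775 m from the base axis. Payload 5.5 kg.
Tool frame: the origin (TCP) lies on the centre line of the jaws, within the pads' length; the fingertips stand 8 mm ahead of it and the grasp point (between the pads) lies 11 mm behind it; z points along the fingers, y is the direction in which the jaws open and shut (so a half turn about z gives the same grasp; the last joint's range is limited). The gripper opens to 85 mm and grips with 20 to 120 N. Pads are 22 mm wide; open, the fingers measure 114 mm over their backs; the gripper's body (76 mm by 85 mm) begins 54 mm behind the grasp point. The pads swing forward as they close: fully open they stand 13 mm farther back than shut.
Start: joints at [-1.285, 0.313, 0.046, 1.304, 0, 1.431], TCP at [0.238, -0.524, 0.239] pointing down, gripper open.
Joint ranges: [-2.76, 2.76], [-0.86, 1.69], [-1.03, 1.26], [-2.2, 2.34], [-1.47, 1.5], [-3.14, 3.14]. Speed limits (rad/s): [2.57, 2.57, 3.14, 3.14, 3.14, 3.14].

### API

Orientations are given as a unit quaternion [w, x, y, z].
In Python, from workcell import env gives the robot as it stands. The module is installed in compiled form; this text tells all that it offers.
- The arm moves only by the tool play_rows, never from a script. Its argument "steps" is a list of rows, each an object with "claw": the closure in counts, from 0 (fully open) to 255 (shut); "dp": the shift along the tool's x, y, z in m, a list of three; "angular": the turn, a rotation vector about the tool's x, y, z in degrees, a list of three. In form: [{"claw": claw, "dp": [dx, dy, dz], "angular": [wx, wy, wz]}, ...]. A call has exactly 8 rows; each row shifts and turns the commanded pose from where the row before left it, along the tool's axes as they then stand; what a row does not reach is not made up. A row lasts 1/12 s, in which the tool goes at most 41.7 mm and 7.16 degrees, less where a joint would pass 70% of its speed; a pose out of reach is approached as far as the arm can. A call is refused whole if a number of a shift passes 0.0417 or a number of a turn 7.16, either way. A call with a gripper value outside its range is refused whole. The fingers move at their own pace and stop on an object; "force" is the grip in N (left out, the last holds). Time passes only in rows, so rows that do not move let the fingers close, or fill a call up. It gives the time, the measured TCP pose, the force and the opening at its end, in the units of the state.
- env.get_state(): the state, without advancing time (a new reading comes with each control period).
- env.read_camera(name): name is "scene" or "top" or "wrist"; returns (picture, depth): 420x560x3 uint8, red, green, blue; 420x560 float32, m along the optical axis (not along the pixel's ray), 0 where there is no reading.
- env.calibration(name): a dict with "fx", "fy", "cx", "cy" (pixels), "k1" (the pictures are not rectified: a ray, as slopes to the right and down, at radius r is drawn at 1 + k1 r^2 times it, then the intrinsics apply), "world_from_camera" (4x4, takes a point from camera to world coordinates); the wrist camera has in their place "hand_eye" (4x4, takes a point from camera to tool coordinates, whose origin is the TCP and whose axes are the flange's). Camera axes: x right, y down, z forward; pixel columns grow to the right and rows downward; lengths in m; the calibration is good to about 2 mm. A picture is of the moment at which its call begins: read the wrist's pose just before it. calibration takes no time and is no camera call.
- env.hand_in(): hands the job in, once; it reports no verdict.
The state is a dict: "clock": time; "joint_pos": joint angles; "qvel": joint speeds; "tau": joint torques, N m; "tcp_pos": TCP position; "orientation": TCP orientation; "wrist_force": force on the tool from outside, world axes, zero at the start; "ft_torque": the same for the moment, N m; "finger_gap": finger opening in m.
Only numpy, scipy, OpenCV 4.12 (cv2) and the standard library are available. Lean on these libraries where they do the work, as an engineer would, in place of code of your own. Each camera call takes 0.05 s, during which the arm holds its last target. There are 200 camera calls.

## Working session

There is one attempt and no reset: what is moved stays moved. The work goes in short steps, Python scripts to look and compute and a tool call to move; the robot and the scene stay as the last step left them, time stands still between calls to the robot, and variables do not carry over. Pictures are saved under pics/ and viewed, about 8 in all and at most 12, crops included, and the job is handed in when it is done.

Besides the shell and the picture viewer there is one more tool, called after "Emit:" as name(argument=value, ...) on one line, values as JSON. play_rows: Moves the arm, as the interface text tells. Its arguments: {"type":"object","properties":{"steps":{"type":"array","items":{"type":"object","properties":{"claw":{"type":"number"},"dp":{"type":"array","items":{"type":"number"}},"angular":{"type":"array","items":{"type":"number"}}}}},"force":{"type":"number"}},"required":["steps"]}

```bash
mkdir -p pics; cat > h.py <<'E'
from workcell import env
import numpy as np, cv2
from scipy.spatial.transform import Rotation as R
def cloud(n):
    c=env.calibration(n); s=env.get_state(); im,d=env.read_camera(n)
    K=np.array([[c['fx'],0,c['cx']],[0,c['fy'],c['cy']],[0,0,1.]])
    v,u=np.mgrid[:420,:560]
    p=np.stack([u,v],-1).reshape(-1,1,2).astype(float)
    q=cv2.undistortPoints(p,K,np.array([c['k1'],0,0,0,0.])).reshape(420,560,2)
    P=np.dstack([q*d[...,None],d])
    if n=='wrist':
        T=np.eye(4);T[:3,:3]=R.from_quat(np.roll(s['orientation'],-1)).as_matrix();T[:3,3]=s['tcp_pos'];T=T@c['hand_eye']
    else: T=np.array(c['world_from_camera'])
    W=P@T[:3,:3].T+T[:3,3]; W[d==0]=np.nan
    return im,W,T
def save(n,im): cv2.imwrite('pics/'+n+'.png',im[...,::-1])
E
python3 - <<'E'
from h import *
for n in('scene','top'):
    im,W,T=cloud(n); save(n+'0',im); np.save(n+'0.npy',W); print(n,T.round(3).tolist())
print(env.get_state())
E
```

```text
scene [[-0.698, -0.492, 0.521, -0.109], [-0.716, 0.489, -0.498, 0.573], [-0.01, -0.72, -0.693, 0.926], [0.0, 0.0, 0.0, 1.0]]
top [[0.024, -0.998, 0.058, 0.441], [-1.0, -0.023, 0.005, -0.023], [-0.004, -0.058, -0.998, 1.101], [0.0, 0.0, 0.0, 1.0]]
{'clock': 0.1, 'joint_pos': array([-1.28459112e+00,  3.13909798e-01,  4.51150535e-02,  1.30357298e+00,
       -2.32424377e-06,  1.43123681e+00]), 'qvel': array([ 0.00014318, -0.00085713,  0.00238009,  0.00066135, -0.00145749,
       -0.00194945]), 'tau': array([ 3.73596529e-03, -4.81727028e+01,  2.99243349e+01,  1.28019409e-02,
       -6.99405155e-05, -6.03888139e-06]), 'tcp_pos': array([ 0.23737709, -0.52325374,  0.23851602]), 'orientation': array([-7.83500931e-04,  9.77425694e-01,  2.11278006e-01, -5.87169448e-05]), 'wrist_force': array([0.5969855 , 0.34170648, 0.01030806]), 'ft_torque': array([ 0.02277717, -0.05091818,  0.00061155]), 'finger_gap': 0.08523826210576695}
```

View pics/scene0.png

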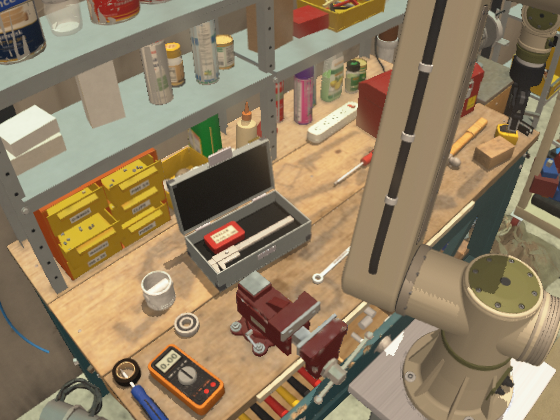

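View pics/top0.png

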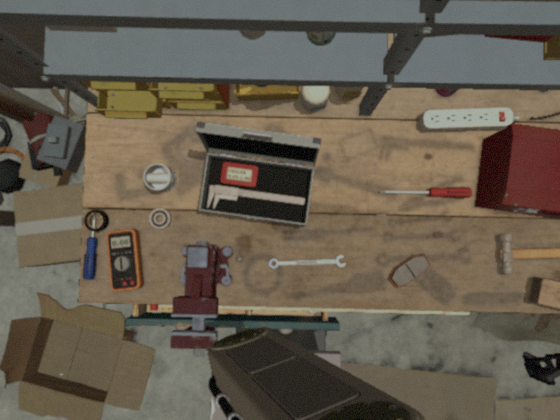

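The case stands open at about (260,175) in the top view, with the lid leaning back under the shelf front. The vise is in front-left at (200,290), the spanner in front at (307,262) and the piston and bearing to the left. Next I'll measure the case and the clearances.

```bash
python3 - <<'E'
from h import *
W=np.load('top0.npy'); S=np.load('scene0.npy')
reg=np.zeros((420,560),bool); reg[115:230,190:330]=1
m=reg&(abs(W[...,2]-.065)<.005)
P=W[m]; r=cv2.minAreaRect(P[:,:2].astype(np.float32)*1000); print('rim',m.sum(),r,np.median(P[:,2]))
print(cv2.boxPoints(r).round())
sreg=np.zeros((420,560),bool); sreg[130:290,160:320]=1
for nm,X,g in(('top',W,reg),('scene',S,sreg)):
    m=g&(X[...,2]>.055)&(X[...,2]<.073);P=X[m]
    r=cv2.minAreaRect(P[:,:2].astype(np.float32)*1000);print(nm,r)
    for lo,hi in((.09,.12),(.12,.15),(.15,.18),(.18,.2),(.2,.21),(.21,.22),(.22,.24)):
        m=g&(X[...,2]>lo)&(X[...,2]<hi)&(X[...,0]>.5)
        if m.sum()>5: P=X[m]; print(lo,m.sum(),np.percentile(P,[3,50,97],axis=0).round(3).tolist())
# obstacles: height map, top
P=W[~np.isnan(W[...,2])]
for n,c in(('vise',(slice(235,350),slice(165,235))),('lid top rows',(slice(120,140),slice(250,280)))):
    X=W[c].reshape(-1,3);X=X[X[:,2]>.03];print(n,np.nanpercentile(X,[2,50,98],axis=0).round(3).tolist())
X=W[0:90,100:400].reshape(-1,3);X=X[X[:,2]>.25];print('shelf',np.nanpercentile(X,[1,10,50,90,99],axis=0).round(3).tolist())
for v in range(122,140,2): print(v,W[v,[215,240,262,290]].round(3).tolist())
print('spanner',W[262,307])
E
python3 - <<'E'
import cv2
im=cv2.imread('pics/top0.png')[110:240,150:340]
cv2.imwrite('pics/crop1.png',cv2.resize(im,None,fx=4,fy=4,interpolation=2))
E
```

```text
rim 978 ((558.1257934570312, 55.525604248046875), (259.7581787109375, 157.94837951660156), 83.51664733886719) 0.06574315142593545
[[465. -65.]
 [622. -82.]
 [651. 176.]
 [494. 193.]]
top ((556.4683837890625, 55.62317657470703), (260.94586181640625, 157.71719360351562), 84.31550598144531)
0.09 461 [[0.621, -0.076, 0.091], [0.636, 0.05, 0.106], [0.649, 0.173, 0.119]]
0.12 514 [[0.624, -0.075, 0.121], [0.639, 0.05, 0.135], [0.652, 0.173, 0.149]]
0.15 402 [[0.627, -0.078, 0.151], [0.643, 0.052, 0.161], [0.656, 0.173, 0.173]]
0.18 15 [[0.62, -0.081, 0.183], [0.65, 0.156, 0.195], [0.666, 0.174, 0.2]]
0.2 1105 [[0.627, -0.077, 0.201], [0.648, 0.041, 0.205], [0.667, 0.168, 0.208]]
0.21 44 [[0.636, 0.019, 0.211], [0.639, 0.044, 0.215], [0.642, 0.073, 0.22]]
0.22 118 [[0.637, 0.019, 0.221], [0.642, 0.046, 0.229], [0.647, 0.073, 0.233]]
scene ((673.5784912109375, 4.402496337890625), (351.0959777832031, 547.84326171875), 55.2652473449707)
0.09 1500 [[0.618, -0.194, 0.091], [0.64, 0.013, 0.104], [0.869, 0.168, 0.119]]
0.12 1145 [[0.62, -0.078, 0.121], [0.638, 0.054, 0.135], [0.653, 0.175, 0.149]]
[... 882 characters left out ...]
 0.208], [0.715, 0.108, -0.001], [0.715, 0.052, 0.002], [0.718, -0.02, -0.002]]
128 [[0.658, 0.136, 0.203], [0.659, 0.084, 0.205], [0.712, 0.052, -0.004], [0.712, -0.02, 0.0]]
130 [[0.654, 0.136, 0.204], [0.655, 0.084, 0.205], [0.656, 0.038, 0.207], [0.707, -0.02, 0.001]]
132 [[0.65, 0.135, 0.205], [0.651, 0.083, 0.205], [0.652, 0.038, 0.203], [0.701, -0.02, 0.002]]
134 [[0.654, 0.142, 0.168], [0.646, 0.083, 0.206], [0.642, 0.036, 0.23], [nan, nan, nan]]
136 [[0.652, 0.144, 0.155], [0.642, 0.083, 0.207], [0.639, 0.036, 0.223], [0.645, -0.021, 0.204]]
138 [[0.651, 0.146, 0.142], [0.647, 0.088, 0.163], [0.637, 0.037, 0.213], [0.641, -0.021, 0.205]]
spanner [ 0.37277656 -0.07017817  0.00675431]
```

View pics/crop1.png

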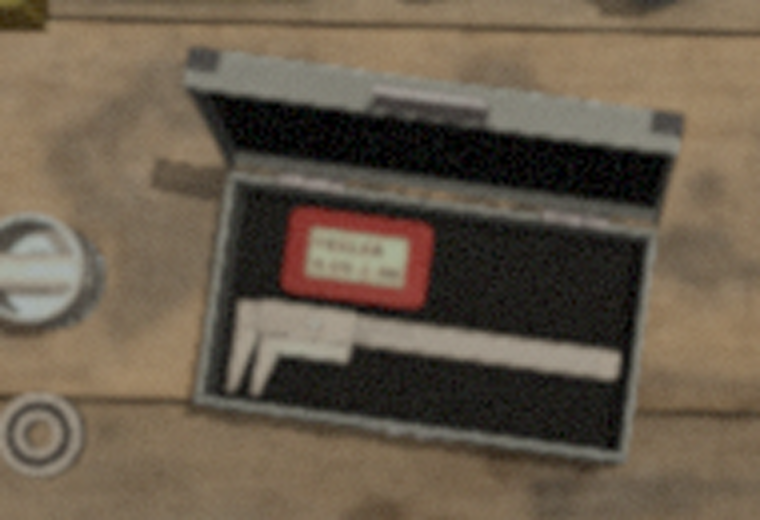

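Case centre ≈ (0.549, 0.056), yaw ≈ −6.4°, hinge ≈ (0.619, 0.048). The lip measures z≈0.23, which matches. Before choosing an approach I'll check the vise and shelf clearances.

```bash
python3 - <<'E'
from h import *
A=np.concatenate([np.load('top0.npy')[:,:].reshape(-1,3),np.load('scene0.npy').reshape(-1,3)])
c=np.array([.549,.056]); a=np.radians(-6.4); ex=np.array([np.cos(a),np.sin(a)]); ey=np.array([-np.sin(a),np.cos(a)])
F=(A[:,:2]-c)@ex*1000; L=(A[:,:2]-c)@ey*1000; z=A[:,2]*1000
fb=np.arange(-360,230,20); lb=np.arange(-200,201,20)
print('rows F, cols L',lb[:-1])
for f in fb:
    o=[]
    for l in lb[:-1]:
        m=(F>=f)&(F<f+20)&(L>=l)&(L<l+20)&(z<600); o.append('%4d'%np.percentile(z[m],97) if m.sum()>2 else '   .')
    print('%5d'%f,' '.join(o))
E
```

```text
rows F, cols L [-200 -180 -160 -140 -120 -100  -80  -60  -40  -20    0   20   40   60
   80  100  120  140  160  180]
 -360  596  595  -60  -61  599  598  597  545  482  407  341  287  139  139  139  140  139  -61  -62    .
 -340  -60  -60  -60  -60  -60  598  587  521  468  416  357  297  139  140  139  139 -124 -122   -7   -6
 -320  -65  -82 -142 -143 -142  599  596  540  478  414  275   -4  137  137  138  137  139  133    0    2
 -300 -129   -5   -6   -4  363  594  593  522    2    2    2    2  139  140  140  140  140  137    2    2
 -280    0    2  585  595  595  591    2    4    3    3    2    3  140  139  140  139  140  137    3    3
 -260  593  598  596    2    3    2    3    2    2    3    3    2   37  106  134  133  105   23   11    2
 -240    3    3    3    2    3    2    3    2    2    3    4   15   23  106  124  121  105   25    7    3
 -220    3    3    2    3    3    3    3    3    2    3    3    3   25  106  116  120  119   28    3    3
 -200    3    3    3    3    3    3    9    8    2    4    3    3   27  118  126  127  125   22   12    3
 -180    2    7    9    9   
[... 1497 characters left out ...]
 206  205  206  207  206  206  206  207  206  206    1    4    3
  120    3    3    3    2    .    0    1    2    1    2    2    0    .    0    0    1    2    2    2    2
  140    2    3    3    1    2    3    3    2    4    2    4    1    3    4    3    1  202  203  203  204
  160    3    3    4    3    3    3    3    3    3    3    3    3  509  513  513  514  514  515  515  515
  180    2    2  288  504  512  514  515  515  515  515  515  515  515  516  516  515  515  515  515  515
  200  516  515  515  515  516  516  516  516  516  516  515  515  516  515  514  513  513  513  513  513
  220  516  516  516  515  516  515  515  514  513  513  513  513  513  514  552  557  524  513  514  513
```

Emit:
play_rows(force=20, steps=[{"claw": 255, "dp": [0, 0, -0.015], "angular": [0, 0, -6.6]}, {"claw": 255, "dp": [0, 0, -0.015], "angular": [0, 0, -6.6]}, {"claw": 255, "dp": [0, 0, -0.015], "angular": [0, 0, -6.6]}, {"claw": 255, "dp": [0, 0, -0.015], "angular": [0, 0, -6.6]}, {"claw": 255, "dp": [0, 0, -0.015], "angular": [0, 0, -6.6]}, {"claw": 255, "dp": [0, 0, -0.015], "angular": [0, 0, -6.6]}, {"claw": 255, "dp": [0, 0, -0.015], "angular": [0, 0, -6.6]}, {"claw": 255, "dp": [0, 0, -0.015], "angular": [0, 0, -6.6]}])

```text
clock: 0.77
tcp_pos: [0.2374, -0.5234, 0.3596]
orientation: [-0.0, 0.78, 0.626, 0.0]
wrist_force: [-0.1, -0.8, 0.8]
finger_gap: 0.0002
```

Emit:
play_rows(steps=[{"claw": 255, "dp": [0, 0, 0], "angular": [0, 0, -6.4]}, {"claw": 255, "dp": [0, 0, 0], "angular": [0, 0, -6.4]}, {"claw": 255, "dp": [0.024, 0.015, 0], "angular": [0, 0, 0]}, {"claw": 255, "dp": [0.024, 0.015, 0], "angular": [0, 0, 0]}, {"claw": 255, "dp": [0.024, 0.015, 0], "angular": [0, 0, 0]}, {"claw": 255, "dp": [0.024, 0.015, 0], "angular": [0, 0, 0]}, {"claw": 255, "dp": [0.024, 0.015, 0], "angular": [0, 0, 0]}, {"claw": 255, "dp": [0.024, 0.015, 0], "angular": [0, 0, 0]}])

```text
clock: 1.43
tcp_pos: [0.3279, -0.3783, 0.3589]
orientation: [-0.0, 0.707, 0.707, 0.0]
wrist_force: [0.5, 0.5, -0.2]
finger_gap: 0.0
```

Emit:
play_rows(steps=[{"claw": 255, "dp": [0.024, 0.015, 0], "angular": [0, 0, 0]}, {"claw": 255, "dp": [0.024, 0.015, 0], "angular": [0, 0, 0]}, {"claw": 255, "dp": [0.024, 0.015, 0], "angular": [0, 0, 0]}, {"claw": 255, "dp": [0.024, 0.015, 0], "angular": [0, 0, 0]}, {"claw": 255, "dp": [0.024, 0.015, 0], "angular": [0, 0, 0]}, {"claw": 255, "dp": [0.024, 0.015, 0], "angular": [0, 0, 0]}, {"claw": 255, "dp": [0.024, 0.015, 0], "angular": [0, 0, 0]}, {"claw": 255, "dp": [0.024, 0.015, 0], "angular": [0, 0, 0]}])

```text
clock: 2.1
tcp_pos: [0.4479, -0.1863, 0.359]
orientation: [-0.0, 0.707, 0.707, -0.0]
wrist_force: [0.7, -0.5, -0.0]
finger_gap: -0.0001
```

Emit:
play_rows(steps=[{"claw": 255, "dp": [0.024, -0.003, 0], "angular": [0, 0, 0]}, {"claw": 255, "dp": [0.024, -0.003, 0], "angular": [0, 0, 0]}, {"claw": 255, "dp": [0.024, -0.003, 0], "angular": [0, 0, 0]}, {"claw": 255, "dp": [0.024, -0.003, 0], "angular": [0, 0, 0]}, {"claw": 255, "dp": [0.024, -0.003, 0], "angular": [0, 0, 0]}, {"claw": 255, "dp": [0.024, -0.003, 0], "angular": [0, 0, 0]}, {"claw": 255, "dp": [0.024, -0.003, 0], "angular": [0, 0, 0]}, {"claw": 255, "dp": [0.024, -0.003, 0], "angular": [0, 0, 0]}])

```text
clock: 2.77
tcp_pos: [0.423, 0.0054, 0.359]
orientation: [-0.0, 0.707, 0.707, -0.0]
wrist_force: [0.8, -0.2, 0.1]
finger_gap: -0.0
```

Emit:
play_rows(steps=[{"claw": 255, "dp": [0.023, -0.003, 0], "angular": [-6.9, 0, 0]}, {"claw": 255, "dp": [0.023, 0, 0], "angular": [-6.9, 0, 0]}, {"claw": 255, "dp": [0, 0, 0], "angular": [-6.9, 0, 0]}, {"claw": 255, "dp": [0, 0, 0], "angular": [-6.9, 0, 0]}, {"claw": 255, "dp": [0, 0, 0], "angular": [-6.9, 0, 0]}, {"claw": 255, "dp": [0, 0, 0], "angular": [-6.9, 0, 0]}, {"claw": 255, "dp": [0, 0, 0], "angular": [-6.8, 0, 0]}, {"claw": 255, "dp": [0, 0, 0], "angular": [-6.8, 0, 0]}])

```text
clock: 3.43
tcp_pos: [0.42, 0.0506, 0.3597]
orientation: [0.329, 0.626, 0.626, 0.329]
wrist_force: [-0.6, 0.1, -0.4]
finger_gap: 0.0001
```

```bash
python3 -c "
from h import *
s=env.get_state();print({k:np.round(s[k],3) for k in('clock','joint_pos','tcp_pos','orientation','wrist_force')})"
```

```text
{'clock': np.float64(3.433), 'joint_pos': array([-0.169, -0.767, -0.902,  0.475,  0.139,  1.473]), 'tcp_pos': array([0.42 , 0.051, 0.36 ]), 'orientation': array([0.329, 0.626, 0.626, 0.329]), 'wrist_force': array([-0.593,  0.056, -0.357])}
```

Emit:
play_rows(steps=[{"claw": 255, "dp": [0, -0.0246, 0.0172], "angular": [0, 0, 0]}, {"claw": 255, "dp": [0, -0.0246, 0.0172], "angular": [0, 0, 0]}, {"claw": 255, "dp": [0, -0.0246, 0.0172], "angular": [0, 0, 0]}, {"claw": 255, "dp": [0, -0.0246, 0.0172], "angular": [0, 0, 0]}, {"claw": 255, "dp": [0, -0.0246, 0.0172], "angular": [0, 0, 0]}, {"claw": 255, "dp": [0, -0.0246, 0.0172], "angular": [0, 0, 0]}, {"claw": 255, "dp": [0, -0.0246, 0.0172], "angular": [0, 0, 0]}, {"claw": 255, "dp": [0, -0.0246, 0.0172], "angular": [0, 0, 0]}])

```text
clock: 4.1
tcp_pos: [0.4456, 0.054, 0.2395]
orientation: [0.282, 0.648, 0.649, 0.282]
wrist_force: [0.0, -0.1, 0.3]
finger_gap: 0.0
```

```bash
python3 -c "
from h import *
im,W,T=cloud('scene'); save('s1',cv2.resize(im[130:400,130:470],None,fx=2,fy=2))
s=env.get_state();print({k:np.round(s[k],3) for k in('clock','joint_pos','tcp_pos','orientation','wrist_force')})
P=W[(W[...,0]>.38)&(W[...,0]<.475)&(W[...,1]>-.05)&(W[...,1]<.13)&(W[...,2]>.05)&(W[...,2]<.4)]
q=R.from_quat(np.roll(s['orientation'],-1)).inv().apply(P-s['tcp_pos'])*1000
for lo in range(-60,20,8):
    m=(q[:,2]>lo)&(q[:,2]<lo+8)&(abs(q[:,0])<30)
    if m.sum()>2: print(lo,m.sum(),q[m].min(0).round(),q[m].max(0).round())
"
```

```text
{'clock': np.float64(4.15), 'joint_pos': array([-0.115, -0.535, -1.027,  0.264,  0.085,  1.492]), 'tcp_pos': array([0.446, 0.054, 0.238]), 'orientation': array([0.28 , 0.649, 0.649, 0.281]), 'wrist_force': array([-0.445, -0.61 , -0.136])}
-60 68 [ -9. -38. -60.] [ 17.  45. -52.]
-52 155 [ -9. -38. -52.] [ 15.  36. -44.]
-44 62 [ -9. -35. -44.] [ 15.  31. -36.]
-36 27 [-10. -13. -36.] [ 13.  16. -29.]
-28 28 [  2. -14. -28.] [ 12.  13. -20.]
-20 32 [ -1. -13. -20.] [ 13.  13. -12.]
-12 34 [ -5. -14. -11.] [13. 14. -4.]
-4 19 [  6. -12.  -4.] [12. 11.  4.]
```

View pics/s1.png

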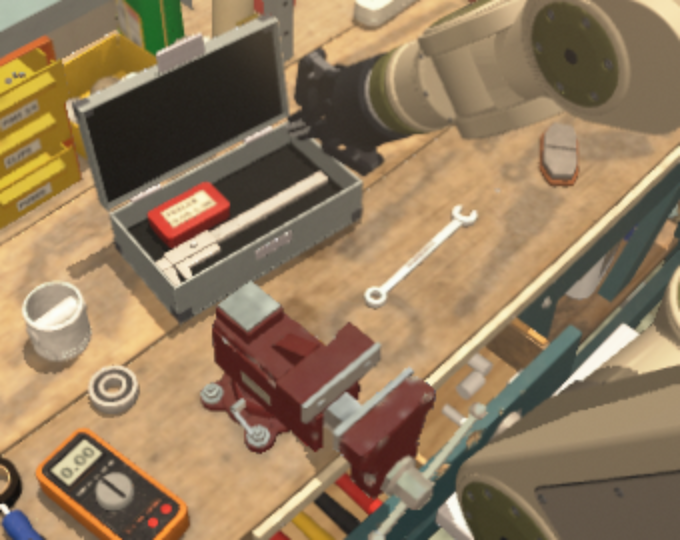

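The low-pitch pose at yaw 0 runs joint 3 into its range limit: commanded z 0.12, reached z 0.24 at 41° pitch. I'll fit a small kinematic model from the recorded states and check which approach yaw and pitch reach the lip.

```bash
cat > kin.py <<'E'
import numpy as np
from scipy.optimize import least_squares
from scipy.spatial.transform import Rotation as R
# rows: joints, tcp, quat wxyz
D=[([-1.28459,.31391,.045115,1.303573,0,1.431237],[.23738,-.52325,.23852],[-.00078,.97743,.21128,0]),
([-.169,-.767,-.902,.475,.139,1.473],[.42,.0506,.3597],[.329,.626,.626,.329]),
([-.115,-.535,-1.027,.264,.085,1.492],[.446,.054,.238],[.28,.649,.649,.281])]
M0=R.from_matrix(np.array([[0,0,1],[0,-1,0],[1,0,0.]])) # tool x up, z forward at zero
def fk(q,P):
    h,a,b,c,d,w=P
    A=R.from_euler('z',q[0]); pit=q[1]-q[2]
    p=np.array([a*np.sin(q[1])+b*np.cos(pit),d,h+a*np.cos(q[1])-b*np.sin(pit)])
    W=R.from_euler('y',pit+q[3])*R.from_euler('z',q[4])
    # w: offset of joint-5/6 centre below j4 axis
    p=p+R.from_euler('y',pit+q[3]).apply([0,0,-w])+W.apply([c,0,0])
    return A.apply(p),A*W*M0*R.from_euler('z',q[5])
LO=np.array([-2.76,-.86,-1.03,-2.2,-1.47,-3.14]);HI=np.array([2.76,1.69,1.26,2.34,1.5,3.14])
def fit():
    f=lambda P:np.concatenate([fk(q,P)[0]-t for q,t,_ in D]+[(P-[.3,.4,.4,.2,.08,0])*1e-3])
    return least_squares(f,[.3,.4,.4,.2,.08,0]).x
def target(yaw,p,roll=0):
    z=np.array([np.cos(p)*np.cos(yaw),np.cos(p)*np.sin(yaw),-np.sin(p)]);x=np.array([-np.sin(yaw),np.cos(yaw),0])
    return R.from_matrix(np.c_[x,np.cross(z,x),z])
def ik(pos,Rt,P,q0=(-.3,-.3,-.8,.7,.3,1.5)):
    f=lambda q:np.r_[fk(q,P)[0]-pos,.2*(fk(q,P)[1].inv()*Rt).as_rotvec()]
    s=least_squares(f,np.clip(q0,LO+.01,HI-.01),bounds=(LO,HI));return s.x,np.linalg.norm(s.fun)
E
python3 - <<'E'
from kin import *
P=fit();print(P.round(4))
for q,t,o in D:
    p,r=fk(q,P);print(((p-t)*1000).round(1),np.degrees((r.inv()*R.from_quat(np.roll(o,-1))).magnitude()).round(2))
for yaw in(0,20,30,40,50,60):
  for pt in(15,25,35,45,55):
    o=[]
    for pos in((.44,.05,.04),(.46,.052,.10),(.49,.05,.17),(.46,.05,.25)):
        b=min((ik(np.array(pos),target(np.radians(yaw),np.radians(pt)),P,q0)for q0 in((-.3,-.3,-.8,.7,.3,1.5),(-.8,-.4,-.8,.9,.9,1.2))),key=lambda v:v[1])
        o.append('%.1f/%.2f/%.2f'%(b[1]*1000,b[0][2],b[0][4]))
    print(yaw,pt,o)
E
```

```text
[ 0.2838  0.4587  0.4259  0.3706  0.0742 -0.0191]
[-5.1 -3.3 -2.2] 180.0
[10.7  3.3  2.4] 179.93
[-13.4   2.4  -0.2] 179.97
0 15 ['68.1/-1.03/1.48', '98.0/-1.03/1.50', '115.8/-1.03/1.46', '111.6/-1.03/1.16']
0 25 ['88.8/-1.03/1.44', '115.5/-1.03/1.50', '117.8/-1.03/1.20', '103.5/-1.03/1.09']
0 35 ['116.1/-1.03/1.13', '120.5/-1.03/1.07', '121.4/-1.03/1.10', '102.6/-1.03/1.03']
0 45 ['122.4/-1.03/0.98', '126.1/-1.03/0.99', '129.9/-1.03/1.04', '109.7/-1.03/0.98']
0 55 ['131.8/-1.03/0.90', '136.4/-1.03/0.92', '143.3/-1.03/0.98', '123.7/-1.03/0.93']
20 15 ['36.3/-1.03/1.44', '52.2/-1.03/1.46', '53.4/-1.03/1.33', '54.3/-1.03/1.20']
20 25 ['55.6/-1.03/1.22', '58.8/-1.03/1.15', '55.7/-1.03/1.18', '44.3/-1.03/1.12']
20 35 ['60.1/-1.03/1.01', '61.4/-1.03/1.03', '64.5/-1.03/1.08', '49.0/-1.03/1.05']
20 45 ['67.8/-1.03/0.91', '71.6/-1.03/0.94', '80.6/-1.02/1.00', '66.6/-1.01/0.98']
20 55 ['82.3/-1.03/0.83', '88.7/-1.03/0.87', '99.6/-0.91/0.90', '87.6/-0.90/0.88']
30 15 ['16.1/-1.03/1.28', '26.0/-1.03/1.31', '22.8/-1.03/1.31', '27.0/-1.03/1.25']
30 25 ['29.7/-1.03/1.15', '30.5/-1.03/1.13', '25.2/
[... 778 characters left out ...]
.91/1.05', '0.0/-0.90/1.08', '0.0/-0.83/1.11', '0.0/-0.83/1.08']
50 35 ['0.0/-0.93/0.94', '0.0/-0.89/0.95', '0.0/-0.80/0.96', '0.0/-0.77/0.95']
50 45 ['0.0/-0.92/0.78', '0.0/-0.86/0.79', '7.3/-0.73/0.80', '0.0/-0.69/0.79']
50 55 ['14.6/-0.87/0.66', '20.2/-0.78/0.67', '26.4/-0.64/0.69', '19.5/-0.60/0.67']
60 15 ['0.0/-0.70/1.04', '0.0/-0.71/1.08', '0.0/-0.67/1.13', '0.0/-0.70/1.08']
60 25 ['0.0/-0.76/0.98', '0.0/-0.75/1.01', '0.0/-0.68/1.04', '0.0/-0.68/1.01']
60 35 ['0.0/-0.80/0.89', '0.0/-0.76/0.91', '0.0/-0.66/0.92', '0.0/-0.65/0.91']
60 45 ['0.0/-0.81/0.76', '0.0/-0.75/0.77', '0.0/-0.63/0.78', '0.0/-0.59/0.77']
60 55 ['0.0/-0.79/0.61', '0.0/-0.71/0.61', '0.8/-0.57/0.61', '0.0/-0.52/0.61']
```

```bash
python3 - <<'E'
s=open('kin.py').read()
s=s.replace("np.array([[0,0,1],[0,-1,0],[1,0,0.]]))","np.array([[0,0,1],[0,1,0],[-1,0,0.]]))")
s=s.replace("h,a,b,c,d,w=P","h,a,b,c,d,w,b0=P").replace("d,h+a*np.cos(q[1])-b*np.sin(pit)])","d,h+a*np.cos(q[1])-b*np.sin(pit)])+b0*np.array([np.sin(pit),0,np.cos(pit)])")
s=s.replace(".08,0]",".08,0,0]")
open('kin.py','w').write(s)
E
python3 - <<'E'
from kin import *
P=fit();print(P.round(4))
for q,t,o in D:
    p,r=fk(q,P);print(((p-t)*1000).round(1),np.degrees((r.inv()*R.from_quat(np.roll(o,-1))).magnitude()).round(2))
for yaw in(0,15,30,45,60):
  for pt in(20,30,40,50,60):
    o=[]
    for pos in((.44,.05,.04),(.46,.052,.10),(.49,.05,.17),(.46,.05,.25),(.66,.05,.24)):
        b=min((ik(np.array(pos),target(np.radians(yaw),np.radians(pt)),P,q0)for q0 in((-.3,-.3,-.8,.7,.3,1.5),(-.8,-.4,-.8,.9,.9,1.2))),key=lambda v:v[1])
        o.append('%.1f/%.2f/%.2f'%(b[1]*1000,b[0][2],b[0][4]))
    print(yaw,pt,o)
E
```

```text
[ 0.2028  0.3995  0.4054  0.3083  0.0788 -0.0355  0.0738]
[-1.2 -0.2 -0.6] 0.01
[-0.3  1.1  3.5] 0.08
[-0.5  0.2 -2.9] 0.13
0 20 ['83.6/-1.03/-0.51', '94.4/-1.03/-0.79', '67.7/-1.03/-0.16', '54.7/-1.03/-0.04', '0.0/-0.81/0.07']
0 30 ['93.8/-1.03/-0.40', '73.5/-1.03/-0.17', '41.0/-1.03/-0.01', '26.4/-1.03/0.05', '0.0/-0.71/0.06']
0 40 ['68.7/-1.03/-0.11', '46.3/-1.03/-0.03', '13.1/-1.03/0.06', '0.0/-1.02/0.10', '0.0/-0.58/0.05']
0 50 ['41.0/-1.03/-0.02', '18.0/-1.03/0.03', '0.0/-0.95/0.06', '0.0/-0.87/0.07', '0.0/-0.43/0.04']
0 60 ['12.6/-1.03/0.03', '0.0/-0.98/0.04', '0.0/-0.81/0.04', '0.0/-0.72/0.05', '0.0/-0.26/0.03']
15 20 ['82.1/-1.03/1.25', '95.4/-1.03/0.90', '65.1/-1.03/0.72', '53.0/-1.03/0.70', '0.0/-0.79/0.50']
15 30 ['92.6/-1.03/0.68', '72.3/-1.03/0.57', '39.3/-1.03/0.54', '25.0/-1.03/0.58', '0.0/-0.70/0.43']
15 40 ['67.8/-1.03/0.43', '45.4/-1.03/0.41', '11.8/-1.03/0.44', '0.0/-1.01/0.49', '0.0/-0.57/0.36']
15 50 ['40.3/-1.03/0.30', '17.4/-1.03/0.32', '0.0/-0.95/0.33', '0.0/-0.87/0.35', '0.0/-0.42/0.27']
15 60 ['12.1/-1.03/0.22', '0.0/-0.97/0.23', '0.0/-0.80/0.23', '0.0/-0.7
[... 795 characters left out ...]
86', '0.0/-0.37/0.78']
45 50 ['5.4/-1.03/0.67', '0.0/-0.96/0.67', '0.0/-0.80/0.66', '0.0/-0.72/0.67', '0.0/-0.25/0.61']
45 60 ['0.0/-0.97/0.48', '0.0/-0.86/0.48', '0.0/-0.69/0.47', '0.0/-0.61/0.48', '0.0/-0.11/0.44']
60 20 ['0.0/-0.93/1.12', '0.0/-0.90/1.14', '0.0/-0.80/1.17', '0.0/-0.78/1.14', '0.0/-0.32/1.22']
60 30 ['0.0/-0.96/1.00', '0.0/-0.90/1.02', '0.0/-0.78/1.03', '0.0/-0.74/1.01', '0.0/-0.26/1.05']
60 40 ['0.0/-0.95/0.86', '0.0/-0.87/0.87', '0.0/-0.73/0.87', '0.0/-0.68/0.87', '0.0/-0.19/0.87']
60 50 ['0.0/-0.92/0.70', '0.0/-0.83/0.70', '0.0/-0.67/0.70', '0.0/-0.60/0.70', '0.0/-0.10/0.69']
60 60 ['0.0/-0.88/0.52', '0.0/-0.77/0.52', '0.0/-0.59/0.52', '0.0/-0.52/0.52', '0.0/0.01/0.51']
```

Approaching from the front right works: world yaw about 55° and pitch 38°, with the upper finger's outside under the lip. I'll keep that one orientation for tipping, catching and lowering, and compute the moves and IK for it.

```bash
cat > plan.py <<'E'
from kin import *
c=np.array([.549,.056,0]);a=np.radians(-6.4);C=np.array([[np.cos(a),-np.sin(a),0],[np.sin(a),np.cos(a),0],[0,0,1.]])
Rt=target(np.radians(55),np.radians(38))
w=lambda F,L,z:c+C@np.array([F,L,z])/1000.
M=Rt.as_matrix().T@C   # case-frame vector -> tool
def case(p):return C.T@(np.asarray(p)-c)*1000
E
python3 - <<'E'
from plan import *
from workcell import env
P=fit()
for n,v in(('pre',(120,-30,275)),('behind',(122,-30,226)),('tip end',(55,-30,226)),('over',(-20,-20,265)),('front',(-80,-5,200)),('catch',(-64,-5,150)),('end',(-103,-5,42)),('low',(-105,-5,30))):
    q,e=ik(w(*v),Rt,P);print(n,w(*v).round(3),(e*1000).round(1),q.round(2))
print('tool per mm F,L,z:\n',M.round(3))
s=env.get_state();r=R.from_quat(np.roll(s['orientation'],-1));rv=np.degrees((r.inv()*Rt).as_rotvec());print('rot',rv.round(2),np.linalg.norm(rv))
print('to (.50,-.02,.33) in current tool:',r.inv().apply(np.array([.50,-.02,.33])-s['tcp_pos']).round(4))
print('then to pre in tool',(Rt.inv().apply(w(120,-30,275)-[.50,-.02,.33])).round(4))
E
```

```text
pre [0.665 0.013 0.275] 0.0 [-0.48  0.32 -0.17  0.92  0.9   0.21]
behind [0.667 0.013 0.226] 0.0 [-0.48  0.36 -0.23  0.81  0.9   0.21]
tip end [0.6   0.02  0.226] 0.0 [-0.53  0.21 -0.43  0.83  0.9   0.13]
over [0.527 0.038 0.265] 0.0 [-0.58 -0.02 -0.57  0.98  0.91  0.05]
front [0.469 0.06  0.2  ] 0.0 [-0.62 -0.1  -0.82  0.87  0.91 -0.02]
catch [0.485 0.058 0.15 ] 0.0 [-0.6   0.03 -0.84  0.69  0.91  0.02]
end [0.446 0.063 0.042] 0.0 [-0.66  0.22 -1.01  0.39  0.91 -0.07]
low [0.444 0.063 0.03 ] 0.0 [-0.66  0.26 -1.02  0.35  0.91 -0.08]
tool per mm F,L,z:
 [[-0.878  0.479  0.   ]
 [ 0.295  0.541  0.788]
 [ 0.377  0.692 -0.616]]
rot [ -4.76  41.71 -35.81] 55.172820782782715
to (.50,-.02,.33) in current tool: [-0.074   0.1042 -0.0234]
then to pre in tool [-0.1163  0.0314  0.1296]
```

```bash
sed -i 's/radians(55),np.radians(38)/radians(60),np.radians(40)/' plan.py
python3 - <<'E'
from plan import *
from workcell import env
P=fit()
for n,v in(('pre',(122,-30,275)),('tip end',(55,-30,226)),('front',(-80,-5,200)),('catch',(-65,-5,150)),('end',(-104,-5,42)),('low',(-107,-5,30))):
    q,e=ik(w(*v),Rt,P);print(n,w(*v).round(3),(e*1000).round(1),q.round(2))
print('tool per mm F,L,z:\n',M.round(3))
s=env.get_state();r=R.from_quat(np.roll(s['orientation'],-1));rv=np.degrees((r.inv()*Rt).as_rotvec());print('rot',rv.round(2),np.linalg.norm(rv),(rv/9).round(2))
print('to (.50,-.02,.33) in current tool:',(r.inv().apply(np.array([.50,-.02,.33])-s['tcp_pos'])/7).round(4))
print('then to pre in tool',(Rt.inv().apply(w(122,-30,275)-[.50,-.02,.33])/8).round(4))
E
```

```text
pre [0.667 0.013 0.275] 0.0 [-0.47  0.36 -0.07  1.07  0.87  0.08]
tip end [0.6   0.02  0.226] 0.0 [-0.52  0.25 -0.35  0.97  0.87  0.01]
front [0.469 0.06  0.2  ] 0.0 [-0.6  -0.06 -0.75  0.97  0.87 -0.12]
catch [0.484 0.058 0.15 ] 0.0 [-0.58  0.06 -0.78  0.81  0.87 -0.09]
end [0.445 0.063 0.042] 0.0 [-0.63  0.23 -0.95  0.52  0.87 -0.17]
low [0.442 0.063 0.03 ] 0.0 [-0.64  0.26 -0.97  0.48  0.87 -0.18]
tool per mm F,L,z:
 [[-0.916  0.4    0.   ]
 [ 0.257  0.589  0.766]
 [ 0.307  0.702 -0.643]]
rot [ -2.86  44.81 -39.84] 60.02525423747694 [-0.32  4.98 -4.43]
to (.50,-.02,.33) in current tool: [-0.0106  0.0149 -0.0033]
then to pre in tool [-0.016   0.0037  0.0151]
```

Emit:
play_rows(steps=[{"claw": 255, "dp": [-0.0106, 0.0149, -0.0033], "angular": [0, 0, 0]}, {"claw": 255, "dp": [-0.0106, 0.0149, -0.0033], "angular": [0, 0, 0]}, {"claw": 255, "dp": [-0.0106, 0.0149, -0.0033], "angular": [0, 0, 0]}, {"claw": 255, "dp": [-0.0106, 0.0149, -0.0033], "angular": [0, 0, 0]}, {"claw": 255, "dp": [-0.0106, 0.0149, -0.0033], "angular": [0, 0, 0]}, {"claw": 255, "dp": [-0.0106, 0.0149, -0.0033], "angular": [0, 0, 0]}, {"claw": 255, "dp": [-0.0106, 0.0149, -0.0033], "angular": [0, 0, 0]}, {"claw": 255, "dp": [0, 0, 0], "angular": [-0.3, 4.5, -4.0]}])

```text
clock: 4.82
tcp_pos: [0.5018, -0.0205, 0.337]
orientation: [0.271, 0.61, 0.681, 0.301]
wrist_force: [0.8, 1.3, 0.1]
finger_gap: -0.0003
```

Emit:
play_rows(steps=[{"claw": 255, "dp": [0, 0, 0], "angular": [-0.3, 4.5, -4.0]}, {"claw": 255, "dp": [0, 0, 0], "angular": [-0.3, 4.5, -4.0]}, {"claw": 255, "dp": [0, 0, 0], "angular": [-0.3, 4.5, -4.0]}, {"claw": 255, "dp": [0, 0, 0], "angular": [-0.3, 4.5, -4.0]}, {"claw": 255, "dp": [0, 0, 0], "angular": [-0.3, 4.5, -4.0]}, {"claw": 255, "dp": [0, 0, 0], "angular": [-0.3, 4.5, -4.0]}, {"claw": 255, "dp": [0, 0, 0], "angular": [-0.3, 4.5, -4.0]}, {"claw": 255, "dp": [0, 0, 0], "angular": [-0.3, 4.5, -4.0]}])

```text
clock: 5.48
tcp_pos: [0.4997, -0.0208, 0.333]
orientation: [0.13, 0.276, 0.863, 0.402]
wrist_force: [0.1, -0.3, 0.2]
finger_gap: 0.0002
```

```bash
python3 - <<'E'
from plan import *
from workcell import env
P=fit()
s=env.get_state();r=R.from_quat(np.roll(s['orientation'],-1));rv=np.degrees((r.inv()*Rt).as_rotvec());print('rot',rv.round(2),s['clock'],s['tcp_pos'].round(4),case(s['tcp_pos']).round(1))
p,_=fk(s['joint_pos'],P);print('model err mm',((p-s['tcp_pos'])*1000).round(1),s['joint_pos'].round(2))
print('then to pre in tool',(Rt.inv().apply(w(122,-30,275)-s['tcp_pos'])/7).round(4))
E
```

```text
rot [ 0.02  4.37 -3.42] 5.4833 [ 0.4997 -0.0208  0.333 ] [-40.4 -81.8 333. ]
model err mm [ 40.7 -19.4  -4.1] [-0.69  0.04 -0.31  1.3   0.87 -0.11]
then to pre in tool [-0.0183  0.004   0.0176]
```

```bash
python3 - <<'E'
from workcell import env
s=env.get_state()
t=open('kin.py').read()
t=t.replace("[.28,.649,.649,.281])]","[.28,.649,.649,.281]),\n(%s,%s,%s)]"%tuple([float(x) for x in s[k].round(5)] for k in('joint_pos','tcp_pos','orientation')))
t=t.replace("w,b0=P","w,b0,c1=P").replace("[0,0,-w]","[c1,0,-w]").replace(".08,0,0]",".08,0,0,.1]")
open('kin.py','w').write(t)
E
python3 - <<'E'
from plan import *
P=fit();print(P.round(3))
for q,t,o in D: print(((fk(q,P)[0]-t)*1000).round(1))
for n,v in(('pre',(122,-30,275)),('tip end',(55,-30,226)),('front',(-80,-5,200)),('catch',(-65,-5,150)),('mid',(-85,-5,100)),('end',(-104,-5,42)),('low',(-107,-5,30))):
    q,e=ik(w(*v),Rt,P);print(n,(e*1000).round(1),q.round(2))
E
```

```text
[0.232 0.519 0.41  0.292 0.08  0.001 0.056 0.14 ]
[0. 0. 0.]
[ 0. -0. -0.]
[0. 0. 0.]
[ 0. -0.  0.]
pre 0.0 [-0.45  0.34 -0.09  1.06  0.87  0.11]
tip end 0.0 [-0.5   0.26 -0.32  0.96  0.87  0.04]
front 0.0 [-0.57  0.06 -0.64  0.92  0.87 -0.07]
catch 0.0 [-0.55  0.15 -0.69  0.77  0.87 -0.05]
mid 0.0 [-0.58  0.21 -0.79  0.64  0.87 -0.08]
end 0.0 [-0.6   0.3  -0.88  0.48  0.87 -0.12]
low 0.0 [-0.6   0.33 -0.89  0.45  0.87 -0.13]
```

Emit:
play_rows(steps=[{"claw": 255, "dp": [0, 0, 0], "angular": [0, 4.4, -3.4]}, {"claw": 255, "dp": [-0.0183, 0.004, 0.0176], "angular": [0, 0, 0]}, {"claw": 255, "dp": [-0.0183, 0.004, 0.0176], "angular": [0, 0, 0]}, {"claw": 255, "dp": [-0.0183, 0.004, 0.0176], "angular": [0, 0, 0]}, {"claw": 255, "dp": [-0.0183, 0.004, 0.0176], "angular": [0, 0, 0]}, {"claw": 255, "dp": [-0.0183, 0.004, 0.0176], "angular": [0, 0, 0]}, {"claw": 255, "dp": [-0.0183, 0.004, 0.0176], "angular": [0, 0, 0]}, {"claw": 255, "dp": [-0.0183, 0.004, 0.0176], "angular": [0, 0, 0]}])

```text
clock: 6.15
tcp_pos: [0.668, 0.0128, 0.2741]
orientation: [0.109, 0.237, 0.875, 0.408]
wrist_force: [-0.3, -0.1, 0.1]
finger_gap: -0.0003
```

```bash
python3 - <<'E'
from plan import *
from h import env,cloud,save,cv2
s=env.get_state();r=R.from_quat(np.roll(s['orientation'],-1));print('rot',np.degrees((r.inv()*Rt).as_rotvec()).round(2),s['clock'],case(s['tcp_pos']).round(1))
im,W,T=cloud('scene');save('s2',cv2.resize(im[90:260,130:360],None,fx=3,fy=3))
v=W.reshape(-1,3)-c; q=(v@C)*1000
m=(q[:,0]>75)&(q[:,0]<140)&(q[:,2]>212)&(q[:,2]<234)&(abs(q[:,1])<60);print('lip',np.percentile(q[m],[2,50,98],axis=0).round())
E
```

```text
rot [-0.04  0.09 -0.21] 6.15 [123.1 -29.6 274.1]
lip [[ 86. -26. 213.]
 [ 90.   3. 222.]
 [ 95.  31. 229.]]
```

View pics/s2.png

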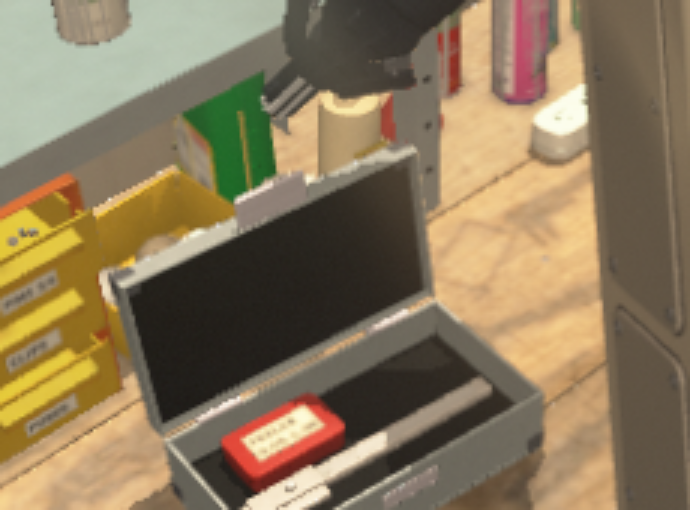

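Emit:
play_rows(steps=[{"claw": 255, "dp": [0.0005, -0.0054, 0.0055], "angular": [0, 0, -0.2]}, {"claw": 255, "dp": [0.0005, -0.0054, 0.0055], "angular": [0, 0, 0]}, {"claw": 255, "dp": [0.0005, -0.0054, 0.0055], "angular": [0, 0, 0]}, {"claw": 255, "dp": [0.0005, -0.0054, 0.0055], "angular": [0, 0, 0]}, {"claw": 255, "dp": [0.0005, -0.0054, 0.0055], "angular": [0, 0, 0]}, {"claw": 255, "dp": [0.0005, -0.0054, 0.0055], "angular": [0, 0, 0]}, {"claw": 255, "dp": [0, 0, 0], "angular": [0, 0, 0]}, {"claw": 255, "dp": [0, 0, 0], "angular": [0, 0, 0]}])

```text
clock: 6.87
tcp_pos: [0.6664, 0.0178, 0.228]
orientation: [0.11, 0.235, 0.875, 0.408]
wrist_force: [0.2, -0.4, 0.2]
finger_gap: -0.0002
```

```bash
python3 - <<'E'
from plan import *
from h import env,cloud,save,cv2
s=env.get_state();r=R.from_quat(np.roll(s['orientation'],-1));print('rot',np.degrees((r.inv()*Rt).as_rotvec()).round(2),s['clock'],case(s['tcp_pos']).round(1),s['wrist_force'].round(2))
im,W,T=cloud('top');a=cv2.resize(im[110:160,215:305],None,fx=6,fy=6,interpolation=2);im,W,T=cloud('scene');b=cv2.resize(im[90:200,160:300],(540,424),interpolation=2);save('s3',cv2.vconcat([a,b])[:,:])
E
```

```text
rot [-0.03  0.06 -0.07] 6.8667 [120.9 -24.9 228. ] [ 0.17 -0.38  0.18]
```

View pics/s3.png

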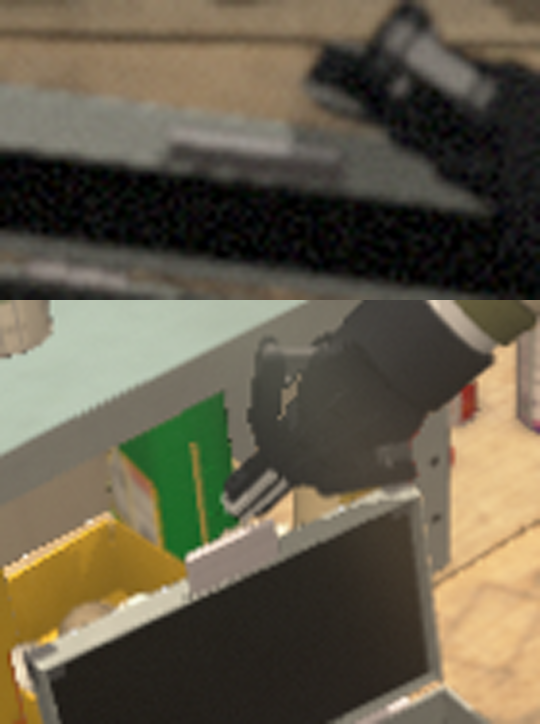

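Emit:
play_rows(steps=[{"claw": 255, "dp": [0.0049, 0.0008, 0.0009], "angular": [0, 0, 0]}, {"claw": 255, "dp": [0.0049, 0.0008, 0.0009], "angular": [0, 0, 0]}, {"claw": 255, "dp": [0.0027, -0.0008, -0.0009], "angular": [0, 0, 0]}, {"claw": 255, "dp": [0.0027, -0.0008, -0.0009], "angular": [0, 0, 0]}, {"claw": 255, "dp": [0.0027, -0.0008, -0.0009], "angular": [0, 0, 0]}, {"claw": 255, "dp": [0.0027, -0.0008, -0.0009], "angular": [0, 0, 0]}, {"claw": 255, "dp": [0.0027, -0.0008, -0.0009], "angular": [0, 0, 0]}, {"claw": 255, "dp": [0.0027, -0.0008, -0.0009], "angular": [0, 0, 0]}])

```text
clock: 7.63
tcp_pos: [0.6418, 0.0265, 0.2287]
orientation: [0.11, 0.235, 0.875, 0.408]
wrist_force: [0.7, 0.4, 1.9]
finger_gap: -0.0002
```

```bash
cat > lid.py <<'E'
from plan import *
from h import env,cloud,save,cv2
def report(cam='scene',verbose=True):
    s=env.get_state(); im,W,T=cloud(cam)
    q=((W.reshape(-1,3)-c)@C)*1000
    # inner face of lid, left part (far from gripper): dark panel & rim; angle of points about hinge
    m=(q[:,1]>40)&(q[:,1]<125)&(q[:,2]>75)&(q[:,2]<240)&(q[:,0]>-100)&(q[:,0]<125)
    p=q[m]; rad=np.hypot(p[:,0]-70,p[:,2]-66); p=p[(rad>125)&(rad<150)]
    th=np.arctan2(p[:,2]-66,70-p[:,0])
    print('clk %.2f tcp'%s['clock'],case(s['tcp_pos']).round(1),'F',(C.T@s['wrist_force']).round(2),'theta pct',np.percentile(th,[5,25,50,75,95]).round(3) if len(th) else None,len(th),'j3 %.2f'%s['joint_pos'][2])
    return im
if __name__=='__main__':
    import sys; report(sys.argv[1] if len(sys.argv)>1 else 'scene')
E
python3 lid.py; python3 lid.py top
```

```text
clk 7.63 tcp [ 95.5 -19.  228.7] F [0.68 0.43 1.87] theta pct [1.582 1.612 1.654 1.692 1.73 ] 302 j3 -0.25
clk 7.68 tcp [ 94.9 -19.  228.4] F [0.15 0.12 0.07] theta pct [1.598 1.631 1.67  1.707 1.737] 431 j3 -0.25
```

```bash
python3 - <<'E'
from plan import *
for n in('scene','top'):
    q=((np.load(n+'0.npy').reshape(-1,3)-c)@C)*1000
    m=(q[:,1]>40)&(q[:,1]<125)&(q[:,2]>75)&(q[:,2]<240)&(q[:,0]>-100)&(q[:,0]<125)
    p=q[m]; rad=np.hypot(p[:,0]-70,p[:,2]-66); p=p[(rad>125)&(rad<150)]
    th=np.arctan2(p[:,2]-66,70-p[:,0]);print(np.percentile(th,[5,25,50,75,95]).round(3))
E
python3 -c "
from h import *
im,W,T=cloud('top');a=cv2.resize(im[110:160,215:305],None,fx=6,fy=6,interpolation=2);im,W,T=cloud('scene');b=cv2.resize(im[90:200,160:300],(540,424),interpolation=2);save('s4',cv2.vconcat([a,b]))"
```

```text
[1.684 1.72  1.755 1.793 1.832]
[1.705 1.738 1.774 1.813 1.846]
```

View pics/s4.png

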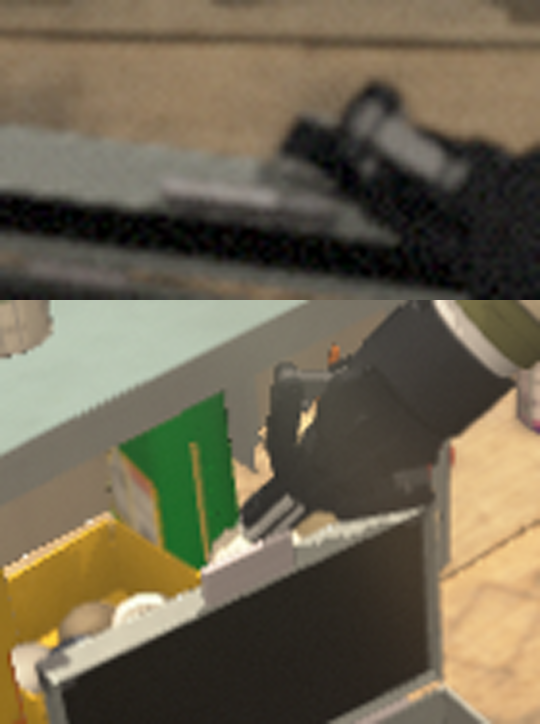

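Emit:
play_rows(steps=[{"claw": 255, "dp": [0.0026, -0.0007, -0.0009], "angular": [0, 0, 0]}, {"claw": 255, "dp": [0.0026, -0.0007, -0.0009], "angular": [0, 0, 0]}, {"claw": 255, "dp": [0.0026, -0.0007, -0.0009], "angular": [0, 0, 0]}, {"claw": 255, "dp": [0.0026, -0.0007, -0.0009], "angular": [0, 0, 0]}, {"claw": 255, "dp": [0.0026, -0.0007, -0.0009], "angular": [0, 0, 0]}, {"claw": 255, "dp": [0.0026, -0.0007, -0.0009], "angular": [0, 0, 0]}, {"claw": 255, "dp": [0.0026, -0.0007, -0.0009], "angular": [0, 0, 0]}, {"claw": 255, "dp": [0.0026, -0.0007, -0.0009], "angular": [0, 0, 0]}])

```text
clock: 8.5
tcp_pos: [0.6189, 0.0292, 0.2285]
orientation: [0.11, 0.235, 0.875, 0.408]
wrist_force: [0.3, -0.4, 0.3]
finger_gap: 0.0004
```

```bash
python3 lid.py
```

```text
clk 8.50 tcp [ 72.4 -18.9 228.5] F [ 0.35 -0.41  0.31] theta pct [1.449 1.475 1.519 1.555 1.59 ] 295 j3 -0.29
```

Emit:
play_rows(steps=[{"claw": 255, "dp": [0.0026, -0.0007, -0.0009], "angular": [0, 0, 0]}, {"claw": 255, "dp": [0.0026, -0.0007, -0.0009], "angular": [0, 0, 0]}, {"claw": 255, "dp": [0.0026, -0.0007, -0.0009], "angular": [0, 0, 0]}, {"claw": 255, "dp": [0.0026, -0.0007, -0.0009], "angular": [0, 0, 0]}, {"claw": 255, "dp": [0.0026, -0.0007, -0.0009], "angular": [0, 0, 0]}, {"claw": 255, "dp": [0.0026, -0.0007, -0.0009], "angular": [0, 0, 0]}, {"claw": 255, "dp": [0.0026, -0.0007, -0.0009], "angular": [0, 0, 0]}, {"claw": 255, "dp": [0.0026, -0.0007, -0.0009], "angular": [0, 0, 0]}])

```text
clock: 9.22
tcp_pos: [0.5964, 0.0317, 0.229]
orientation: [0.11, 0.235, 0.875, 0.408]
wrist_force: [0.7, -0.4, 0.3]
finger_gap: 0.0002
```

Emit:
play_rows(steps=[{"claw": 255, "dp": [-0.0073, 0.0044, 0.0005], "angular": [0, 0, 0]}, {"claw": 255, "dp": [-0.0037, 0.0125, -0.0084], "angular": [0, 0, 0]}, {"claw": 255, "dp": [0, 0.0153, -0.0129], "angular": [0, 0, 0]}, {"claw": 255, "dp": [0.0232, -0.0044, -0.0053], "angular": [0, 0, 0]}, {"claw": 255, "dp": [0.0232, -0.0044, -0.0053], "angular": [0, 0, 0]}, {"claw": 255, "dp": [0.0232, -0.0044, -0.0053], "angular": [0, 0, 0]}, {"claw": 255, "dp": [0.0232, -0.0044, -0.0053], "angular": [0, 0, 0]}, {"claw": 255, "dp": [0.0232, -0.0044, -0.0053], "angular": [0, 0, 0]}])

```text
clock: 9.88
tcp_pos: [0.4905, 0.0588, 0.2675]
orientation: [0.11, 0.235, 0.876, 0.408]
wrist_force: [0.3, 0.2, -0.2]
finger_gap: 0.0001
```

```bash
python3 lid.py
```

```text
clk 9.88 tcp [-58.4  -3.8 267.5] F [ 0.26  0.27 -0.21] theta pct [1.25  1.284 1.321 1.362 1.395] 372 j3 -0.50
```

Emit:
play_rows(steps=[{"claw": 255, "dp": [0.0016, -0.0117, 0.0089], "angular": [0, 0, 0]}, {"claw": 255, "dp": [0.0016, -0.0117, 0.0089], "angular": [0, 0, 0]}, {"claw": 255, "dp": [0.0016, -0.0117, 0.0089], "angular": [0, 0, 0]}, {"claw": 255, "dp": [0.0016, -0.0117, 0.0089], "angular": [0, 0, 0]}, {"claw": 255, "dp": [0.0016, -0.0117, 0.0089], "angular": [0, 0, 0]}, {"claw": 255, "dp": [0.0016, -0.0117, 0.0089], "angular": [0, 0, 0]}, {"claw": 255, "dp": [0.0016, -0.0117, 0.0089], "angular": [0, 0, 0]}, {"claw": 255, "dp": [0.0016, -0.0117, 0.0089], "angular": [0, 0, 0]}])

```text
clock: 10.6
tcp_pos: [0.478, 0.0597, 0.1494]
orientation: [0.11, 0.235, 0.876, 0.408]
wrist_force: [-0.1, -0.1, -0.1]
finger_gap: -0.0001
```

```bash
python3 lid.py
```

```text
clk 10.60 tcp [-71.   -4.3 149.4] F [-0.12 -0.08 -0.11] theta pct [1.144 1.175 1.215 1.25  1.284] 389 j3 -0.70
```

Emit:
play_rows(steps=[{"claw": 255, "dp": [-0.0032, 0.0009, 0.0011], "angular": [0, 0, 0]}, {"claw": 255, "dp": [-0.0032, 0.0009, 0.0011], "angular": [0, 0, 0]}, {"claw": 255, "dp": [0, 0, 0], "angular": [0, 0, 0]}, {"claw": 255, "dp": [0, 0, 0], "angular": [0, 0, 0]}, {"claw": 255, "dp": [0, 0, 0], "angular": [0, 0, 0]}, {"claw": 255, "dp": [0, 0, 0], "angular": [0, 0, 0]}, {"claw": 255, "dp": [0, 0, 0], "angular": [0, 0, 0]}, {"claw": 255, "dp": [0, 0, 0], "angular": [0, 0, 0]}])

```text
clock: 11.32
tcp_pos: [0.4841, 0.0593, 0.1498]
orientation: [0.11, 0.235, 0.875, 0.408]
wrist_force: [-0.1, 0.1, -0.0]
finger_gap: -0.0003
```

```bash
python3 - <<'E'
from lid import *
im=report(); save('s5',cv2.resize(im[110:280,150:380],None,fx=3,fy=3))
E
```

```text
clk 11.32 tcp [-64.9  -3.9 149.8] F [-0.15  0.11 -0.02] theta pct [0.973 1.005 1.044 1.083 1.116] 415 j3 -0.69
```

View pics/s5.png

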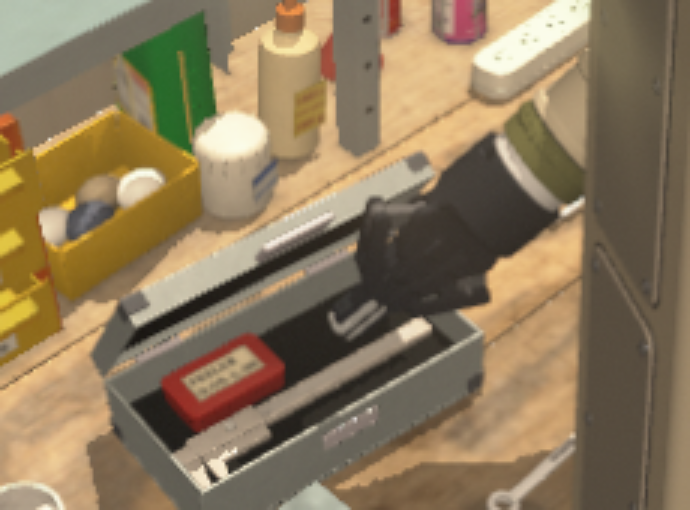

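Emit:
play_rows(steps=[{"claw": 255, "dp": [0, 0, 0], "angular": [0, 0, 0]}, {"claw": 255, "dp": [0, 0, 0], "angular": [0, 0, 0]}, {"claw": 255, "dp": [0, 0, 0], "angular": [0, 0, 0]}, {"claw": 255, "dp": [0, 0, 0], "angular": [0, 0, 0]}, {"claw": 255, "dp": [0, 0, 0], "angular": [0, 0, 0]}, {"claw": 255, "dp": [0.0017, -0.0022, 0.0009], "angular": [0, 0, 0]}, {"claw": 255, "dp": [0.0017, -0.0022, 0.0009], "angular": [0, 0, 0]}, {"claw": 255, "dp": [0.0017, -0.0022, 0.0009], "angular": [0, 0, 0]}])

```text
clock: 12.03
tcp_pos: [0.4783, 0.0601, 0.1425]
orientation: [0.11, 0.235, 0.875, 0.408]
wrist_force: [0.1, -0.0, -1.4]
finger_gap: -0.0001
```

```bash
python3 lid.py
```

```text
clk 12.03 tcp [-70.7  -3.8 142.5] F [ 0.08 -0.02 -1.35] theta pct [0.718 0.751 0.794 0.835 0.869] 447 j3 -0.71
```

Emit:
play_rows(steps=[{"claw": 255, "dp": [0.0011, -0.0023, 0.0013], "angular": [0, 0, 0]}, {"claw": 255, "dp": [0.0011, -0.0023, 0.0013], "angular": [0, 0, 0]}, {"claw": 255, "dp": [0.0011, -0.0023, 0.0013], "angular": [0, 0, 0]}, {"claw": 255, "dp": [0.0011, -0.0023, 0.0013], "angular": [0, 0, 0]}, {"claw": 255, "dp": [0.0011, -0.0023, 0.0013], "angular": [0, 0, 0]}, {"claw": 255, "dp": [0.0011, -0.0023, 0.0013], "angular": [0, 0, 0]}, {"claw": 255, "dp": [0.0011, -0.0023, 0.0013], "angular": [0, 0, 0]}, {"claw": 255, "dp": [0.0011, -0.0023, 0.0013], "angular": [0, 0, 0]}])

```text
clock: 12.75
tcp_pos: [0.4684, 0.0613, 0.1216]
orientation: [0.109, 0.235, 0.875, 0.408]
wrist_force: [-4.5, 0.1, 1.1]
finger_gap: -0.0001
```

```bash
python3 - <<'E'
from lid import *
im=report(); save('s6',cv2.resize(im[110:280,150:380],None,fx=3,fy=3))
E
```

```text
clk 12.75 tcp [-80.7  -3.7 121.6] F [-4.51 -0.42  1.1 ] theta pct [0.483 0.525 0.577 0.624 0.643] 500 j3 -0.76
```

View pics/s6.png

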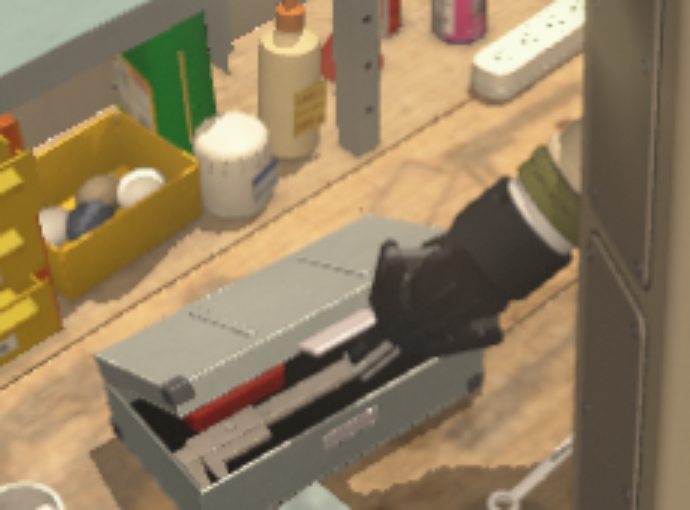

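Emit:
play_rows(steps=[{"claw": 255, "dp": [0.0027, -0.0084, 0.0055], "angular": [0, 0, 0]}, {"claw": 255, "dp": [0.0027, -0.0054, 0.003], "angular": [0, 0, 0]}, {"claw": 255, "dp": [0.0014, -0.0015, 0.0005], "angular": [0, 0, 0]}, {"claw": 255, "dp": [0.0014, -0.0015, 0.0005], "angular": [0, 0, 0]}, {"claw": 255, "dp": [0.0014, -0.0015, 0.0005], "angular": [0, 0, 0]}, {"claw": 255, "dp": [0.0014, -0.0015, 0.0005], "angular": [0, 0, 0]}, {"claw": 255, "dp": [0.0014, -0.0015, 0.0005], "angular": [0, 0, 0]}, {"claw": 255, "dp": [0.0014, -0.0015, 0.0005], "angular": [0, 0, 0]}])

```text
clock: 13.47
tcp_pos: [0.4544, 0.0626, 0.0973]
orientation: [0.11, 0.235, 0.876, 0.408]
wrist_force: [-1.1, -0.3, -0.5]
finger_gap: -0.0003
```

```bash
python3 - <<'E'
from lid import *
im=report(); save('s7',cv2.resize(im[110:280,150:380],None,fx=3,fy=3))
E
```

```text
clk 13.47 tcp [-94.7  -4.   97.3] F [-1.07 -0.38 -0.52] theta pct [0.306 0.356 0.412 0.449 0.465] 529 j3 -0.81
```

View pics/s7.png

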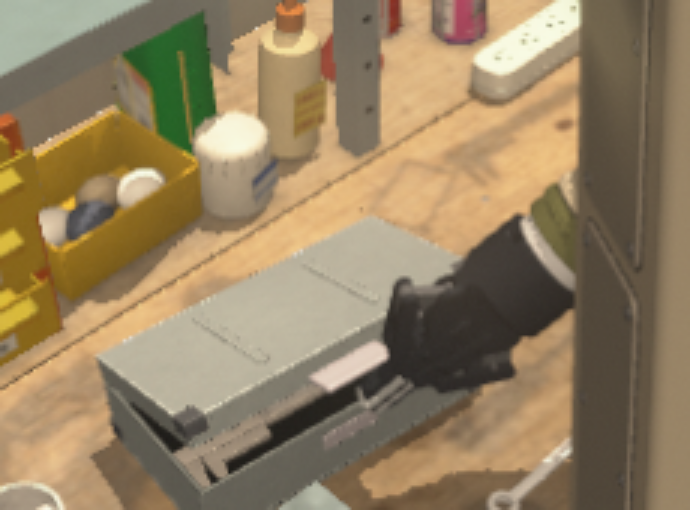

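Emit:
play_rows(steps=[{"claw": 255, "dp": [0.0008, -0.0023, 0.0015], "angular": [0, 0, 0]}, {"claw": 255, "dp": [0.0008, -0.0023, 0.0015], "angular": [0, 0, 0]}, {"claw": 255, "dp": [0.0008, -0.0023, 0.0015], "angular": [0, 0, 0]}, {"claw": 255, "dp": [0.0008, -0.0023, 0.0015], "angular": [0, 0, 0]}, {"claw": 255, "dp": [0.0008, -0.0023, 0.0015], "angular": [0, 0, 0]}, {"claw": 255, "dp": [0.0008, -0.0023, 0.0015], "angular": [0, 0, 0]}, {"claw": 255, "dp": [0.0008, -0.0023, 0.0015], "angular": [0, 0, 0]}, {"claw": 255, "dp": [0.0008, -0.0023, 0.0015], "angular": [0, 0, 0]}])

```text
clock: 14.18
tcp_pos: [0.4473, 0.0638, 0.0751]
orientation: [0.11, 0.235, 0.875, 0.408]
wrist_force: [-1.3, -0.1, -0.8]
finger_gap: 0.0002
```

```bash
python3 lid.py
```

```text
clk 14.18 tcp [-101.9   -3.6   75.1] F [-1.27 -0.2  -0.77] theta pct [0.154 0.214 0.28  0.299 0.315] 528 j3 -0.85
```

Emit:
play_rows(steps=[{"claw": 255, "dp": [0.0001, -0.0012, 0.0009], "angular": [0, 0, 0]}, {"claw": 255, "dp": [0.0001, -0.0012, 0.0009], "angular": [0, 0, 0]}, {"claw": 255, "dp": [0.0001, -0.0012, 0.0009], "angular": [0, 0, 0]}, {"claw": 255, "dp": [0.0001, -0.0012, 0.0009], "angular": [0, 0, 0]}, {"claw": 255, "dp": [0.0001, -0.0012, 0.0009], "angular": [0, 0, 0]}, {"claw": 255, "dp": [0.0001, -0.0012, 0.0009], "angular": [0, 0, 0]}, {"claw": 255, "dp": [0.0001, -0.0012, 0.0009], "angular": [0, 0, 0]}, {"claw": 255, "dp": [0.0001, -0.0012, 0.0009], "angular": [0, 0, 0]}])

```text
clock: 14.9
tcp_pos: [0.446, 0.0639, 0.0631]
orientation: [0.11, 0.235, 0.875, 0.408]
wrist_force: [-4.1, 1.2, -0.7]
finger_gap: -0.0
```

```bash
python3 - <<'E'
from lid import *
im=report(); save('s8',cv2.resize(im[130:280,150:340],None,fx=4,fy=4))
E
```

```text
clk 14.90 tcp [-103.3   -3.6   63.1] F [-4.16  0.73 -0.69] theta pct [0.086 0.149 0.209 0.226 0.241] 510 j3 -0.86
```

View pics/s8.png

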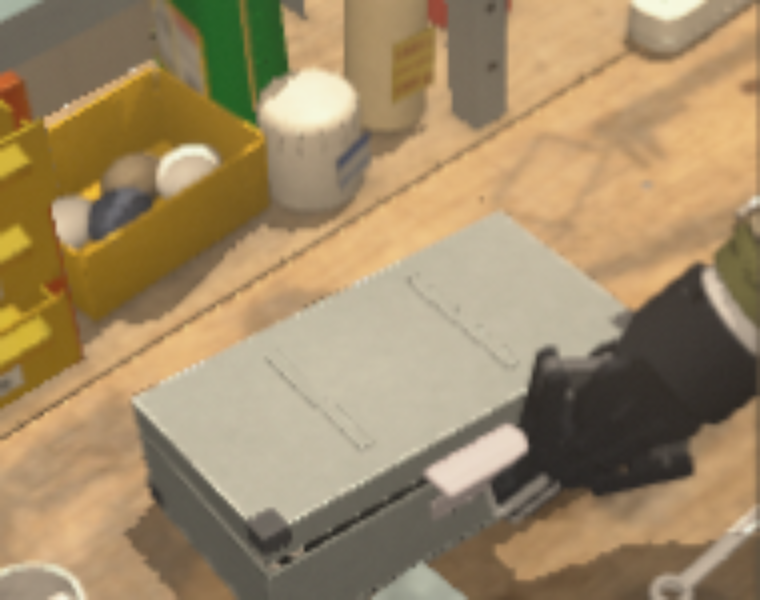

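Emit:
play_rows(steps=[{"claw": 255, "dp": [0.0001, -0.0012, 0.0009], "angular": [0, 0, 0]}, {"claw": 255, "dp": [0.0001, -0.0012, 0.0009], "angular": [0, 0, 0]}, {"claw": 255, "dp": [0.0001, -0.0012, 0.0009], "angular": [0, 0, 0]}, {"claw": 255, "dp": [0.0001, -0.0012, 0.0009], "angular": [0, 0, 0]}, {"claw": 255, "dp": [0.0001, -0.0012, 0.0009], "angular": [0, 0, 0]}, {"claw": 255, "dp": [0.0001, -0.0012, 0.0009], "angular": [0, 0, 0]}, {"claw": 255, "dp": [0.0001, -0.0012, 0.0009], "angular": [0, 0, 0]}, {"claw": 255, "dp": [0.0001, -0.0012, 0.0009], "angular": [0, 0, 0]}])

```text
clock: 15.62
tcp_pos: [0.4453, 0.0635, 0.0513]
orientation: [0.11, 0.235, 0.875, 0.408]
wrist_force: [-3.4, 2.8, -2.0]
finger_gap: 0.0001
```

```bash
python3 lid.py
```

```text
clk 15.62 tcp [-103.9   -4.1   51.3] F [-3.7   2.45 -2.04] theta pct [0.076 0.125 0.146 0.16  0.174] 413 j3 -0.87
```

Emit:
play_rows(steps=[{"claw": 255, "dp": [0.0001, -0.0012, 0.0009], "angular": [0, 0, 0]}, {"claw": 255, "dp": [0.0001, -0.0012, 0.0009], "angular": [0, 0, 0]}, {"claw": 255, "dp": [0.0001, -0.0012, 0.0009], "angular": [0, 0, 0]}, {"claw": 255, "dp": [0.0001, -0.0012, 0.0009], "angular": [0, 0, 0]}, {"claw": 255, "dp": [0.0001, -0.0012, 0.0009], "angular": [0, 0, 0]}, {"claw": 255, "dp": [0.0001, -0.0012, 0.0009], "angular": [0, 0, 0]}, {"claw": 255, "dp": [0.0001, -0.0012, 0.0009], "angular": [0, 0, 0]}, {"claw": 255, "dp": [0.0001, -0.0012, 0.0009], "angular": [0, 0, 0]}])

```text
clock: 16.33
tcp_pos: [0.4447, 0.0629, 0.0394]
orientation: [0.11, 0.235, 0.875, 0.408]
wrist_force: [0.4, 0.2, -0.1]
finger_gap: -0.0001
```

```bash
python3 - <<'E'
from lid import *
report()
for n in('scene','top'):
    im,W,T=cloud(n);q=((W.reshape(-1,3)-c)@C)*1000
    for lo,hi in((-68,-50),(-20,20),(40,65)):
        m=(q[:,1]>20)&(q[:,1]<120)&(q[:,0]>lo)&(q[:,0]<hi)&(q[:,2]>50);print(n,lo,np.median(q[m,2]).round(1))
E
```

```text
clk 16.33 tcp [-104.4   -4.8   39.4] F [ 0.38  0.21 -0.11] theta pct [0.078 0.123 0.142 0.154 0.167] 397 j3 -0.88
scene -68 85.9
scene -20 86.1
scene 40 86.0
top -68 87.4
top -20 87.3
top 40 87.5
```

Emit:
play_rows(steps=[{"claw": 255, "dp": [0.0027, -0.0031, 0.001], "angular": [0, 0, 0]}, {"claw": 255, "dp": [0.008, -0.0044, -0.0052], "angular": [0, 0, 0]}, {"claw": 255, "dp": [0.008, -0.0044, -0.0052], "angular": [0, 0, 0]}, {"claw": 255, "dp": [0.008, -0.0044, -0.0052], "angular": [0, 0, 0]}, {"claw": 255, "dp": [0.008, -0.0044, -0.0052], "angular": [0, 0, 0]}, {"claw": 255, "dp": [-0.0013, 0.0125, -0.024], "angular": [0, 0, 0]}, {"claw": 255, "dp": [-0.0013, 0.0125, -0.024], "angular": [0, 0, 0]}, {"claw": 255, "dp": [-0.0013, 0.0125, -0.024], "angular": [0, 0, 0]}])

```text
clock: 17.15
tcp_pos: [0.3868, 0.0276, 0.112]
orientation: [0.109, 0.235, 0.875, 0.408]
wrist_force: [1.0, -0.7, -0.3]
finger_gap: -0.0002
```

Emit:
play_rows(steps=[{"claw": 255, "dp": [-0.006, 0.0104, -0.0266], "angular": [0, 0, 0]}, {"claw": 255, "dp": [-0.006, 0.0104, -0.0266], "angular": [0, 0, 0]}, {"claw": 255, "dp": [-0.006, 0.0104, -0.0266], "angular": [0, 0, 0]}, {"claw": 255, "dp": [-0.006, 0.0104, -0.0266], "angular": [0, 0, 0]}, {"claw": 255, "dp": [-0.006, 0.0104, -0.0266], "angular": [0, 0, 0]}, {"claw": 255, "dp": [-0.003, 0.005, -0.013], "angular": [0, 0, 0]}, {"claw": 255, "dp": [0, 0, 0], "angular": [0, 0, 0]}, {"claw": 255, "dp": [0, 0, 0], "angular": [0, 0, 0]}])

```text
clock: 17.82
tcp_pos: [0.3787, -0.0548, 0.2486]
orientation: [0.11, 0.235, 0.876, 0.407]
wrist_force: [-0.3, -0.2, -0.2]
finger_gap: -0.0001
```

```bash
python3 - <<'E'
from lid import *
im=report(); save('s9',im)
for n in('scene','top'):
    im,W,T=cloud(n);q=((W.reshape(-1,3)-c)@C)*1000
    for lo,hi in((-68,-50),(-20,20),(40,65)):
        m=(abs(q[:,1])<120)&(q[:,0]>lo)&(q[:,0]<hi)&(q[:,2]>50);print(n,lo,np.median(q[m,2]).round(1))
E
```

```text
clk 17.82 tcp [-156.9 -129.1  248.6] F [-0.3  -0.24 -0.23] theta pct [0.075 0.125 0.143 0.155 0.171] 405 j3 -0.51
scene -68 86.0
scene -20 86.0
scene 40 86.0
top -68 87.3
top -20 87.1
top 40 87.2
```

View pics/s9.png

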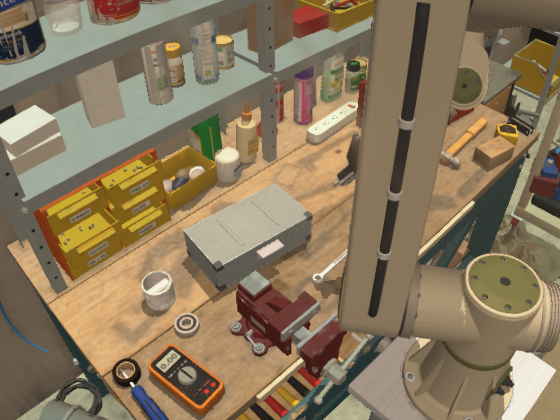

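The case is shut and level at (250,235), the arm is clear of it, and the piston, bearing and spanner look unmoved. Handing in.

```bash
python3 -c "
from workcell import env
print(env.hand_in())"
```

```text
the job is handed in; nothing more can be done
None
```

The lid is fully shut and the arm is clear of the case; I handed the job in at about 18 s, well under the 58 s limit.

**What I did:** With the fingers closed, I drew the lid forward with a fingertip behind its lip to about 1.33 rad and let go. It fell free to roughly 0.55 rad, where it met the finger. I lowered it on the finger at about 0.1 rad/s over the last stretch and backed away.

**Last checks:**
- **Lid:** the top reads 86–87 mm high at front, middle and rear in both cameras, so it is shut and level. It was the same after the arm withdrew.
- **Force:** contact readings stayed under about 5 N, and the force had dropped to about zero once the lid was shut.
- **Surroundings:** the piston, bearing and spanner look unmoved in the last picture. The brake pad and screwdriver are mostly hidden by the arm there, so I did not check them. The tools in the case cannot be seen now the lid is shut; they were not touched.

**What did not go cleanly:**
- **Catch:** the lip first landed against the finger's side edge, with about 4.5 N sideways. I dropped the finger quickly to bring its back under the lip, so contact may have lightened or broken for about 0.1 s near 0.45 rad. The exact angle of the catch is inferred, not measured.
- **Angle reading:** my camera angle estimate is wrong near shut. It still read 0.08–0.17 rad with the lid closed, so I relied on the height of the lid top and the wrist force instead.
- **Reach:** an early trial pose ran joint 3 up against its range limit. It touched nothing, and I changed the approach direction.

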